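# Rinse the washed steel beakers and rack them by size

## Task

Two washed steel beakers, a small and a large one, stand mouth down on the worktop. One beaker at a time, press it mouth down on the middle of the rinser's sprung star until the star is fully down, hold it there for about half a second, then stand it, still mouth down, in the row of the draining rack that holds beakers of its size (small row in front, large row behind) and let go before taking the other. Leave the beakers already in the rack, the glassware and the bottles where they stand.

Things in the scene. Friction and masses are not known exactly. Their poses are not given: they have to be found in the camera images.
- small_cup: the small steel beaker to rinse: a plain round tapered beaker standing mouth down, 76 mm high, 58 mm across the rim (below), 44 mm across its closed flat bottom (above), about 49 mm across at 25 mm under its top; hollow, about 0.1 kg. Origin: centre of the mouth plane, z up to the closed end. It starts on the worktop
- large_cup: the large steel beaker to rinse, the same shape: 100 mm high, 72 mm across the rim (below), 56 mm across the closed bottom (above), about 60 mm across at 25 mm under its top; hollow, about 0.16 kg. Origin: centre of the mouth plane, z up to the closed end. It starts on the worktop. The two beakers may stand in either order
- small_mate: a small steel beaker (same as the small one) already standing mouth down at the -y end of the rack's front row; it stays there. Origin: centre of its mouth plane
- large_mate: a large steel beaker (same as the large one) already standing mouth down at the -y end of the rack's back row; it stays there. Origin: centre of its mouth plane
- rinser: hand rinser, fixed to the worktop: a round white plastic bowl, 144 mm across and 45 mm high, with a sprung steel star in the middle. Origin: centre of its underside, z up
- star_top (a point): centre of the flat upper face of the star (six arms, 88 mm across), 62 mm above the worktop when up and 48 mm when fully down; a beaker's rim stands on the arms, its mouth over a low dome that rises 6 mm over them. It moves with the star
- star (a joint): how far the star is pressed down: 0 up, 0.014 m fully down, where it meets a stop. It springs back; it starts to move at about 2 N and takes about 8 N to push fully down
- rack: fixed wire draining rack in a low tray, 236 (its x) by 290 mm (its y), wire handles to y = +-163 mm. Origin: centre of its underside; x from front row to back row, y along the rows. Deck 16 mm up. Rows lie between 6 mm wire rails, tops 43 mm up: front (small) row at x = -58, 66 mm clear; back (large) row at x = +55, 80 mm clear; closed by a wire at y = +-130 mm
- small_row_free (a point): the middle of the free part of the rack's front (small) row, on the deck; 45 mm along the rack's +y from its middle; its axes are the rack's
- large_row_free (a point): the middle of the free part of the rack's back (large) row, on the deck; 45 mm along the rack's +y from its middle; its axes are the rack's
- flask: conical glass flask with some yellow liquid, 65 mm across, 104 mm high, a bystander. Origin: centre of its underside
- dropper_bottle: dropper bottle with a black rubber teat, 38 mm across, 102 mm high, a bystander. Origin: centre of its underside
- amber_1: small amber bottle with a white cap, 48 mm across, 105 mm high, a bystander. Origin: centre of its underside

How it is judged:
On the way, in this order (a step that is already met when the one before it is completed fails the run):
1. one of the two beakers is pressed, mouth down and centred within 20 mm, on the star until it is down by at least 12 of its 14 mm, for 0.3 s, while the other still waits where it stood (within 30 mm) (((value of joint star above 0.012 m and distance between small_cup and star_top below 0.02 m and contact force between small_cup and rinser above 3 N and angle between small_cup's own z axis and vertical below 0.2 rad and distance of large_cup from where it was at the start of the episode below 0.03 m) or (value of joint star above 0.012 m and distance between large_cup and star_top below 0.02 m and contact force between large_cup and rinser above 3 N and angle between large_cup's own z axis and vertical below 0.2 rad and distance of small_cup from where it was at the start of the episode below 0.03 m))), for 0.3 s.
2. that beaker stands mouth down on the deck in the row of its size and nothing of the gripper touches it, while the other still waits where it stood (within 30 mm) (((x of small_cup in the frame of rack between -0.068 and -0.048 m and y of small_cup in the frame of rack between -0.105 and 0.105 m and z of small_cup in the frame of rack between 0.01 and 0.021 m and angle between small_cup's own z axis and vertical below 0.08 rad and distance of large_cup from where it was at the start of the episode below 0.03 m and contact force between the fingers and small_cup below 0.1 N) or (x of large_cup in the frame of rack between 0.045 and 0.065 m and y of large_cup in the frame of rack between -0.105 and 0.105 m and z of large_cup in the frame of rack between 0.01 and 0.021 m and angle between large_cup's own z axis and vertical below 0.08 rad and distance of small_cup from where it was at the start of the episode below 0.03 m and contact force between the fingers and large_cup below 0.1 N))), for 0.2 s.
3. the other beaker is pressed on the star in the same way, for 0.3 s, while the first stands in its row (((value of joint star above 0.012 m and distance between large_cup and star_top below 0.02 m and contact force between large_cup and rinser above 3 N and angle between large_cup's own z axis and vertical below 0.2 rad and x of small_cup in the frame of rack between -0.068 and -0.048 m and y of small_cup in the frame of rack between -0.105 and 0.105 m and z of small_cup in the frame of rack between 0.01 and 0.021 m and angle between small_cup's own z axis and vertical below 0.08 rad) or (value of joint star above 0.012 m and distance between small_cup and star_top below 0.02 m and contact force between small_cup and rinser above 3 N and angle between small_cup's own z axis and vertical below 0.2 rad and x of large_cup in the frame of rack between 0.045 and 0.065 m and y of large_cup in the frame of rack between -0.105 and 0.105 m and z of large_cup in the frame of rack between 0.01 and 0.021 m and angle between large_cup's own z axis and vertical below 0.08 rad))), for 0.3 s.
At the end, for the whole second after the job is handed in: the small beaker stands mouth down at rest on the deck of the front row, the large one in the back row (within 10 mm of the row's middle line, rim within 6 mm of the deck, upright within 0.08 rad); the two already there still stand (within 40 mm); the star is up again (x of small_cup in the frame of rack between -0.068 and -0.048 m and y of small_cup in the frame of rack between -0.105 and 0.105 m and z of small_cup in the frame of rack between 0.01 and 0.021 m and angle between each of small_cup, large_cup, small_mate, large_mate's own z axis and vertical below 0.08 rad and x of large_cup in the frame of rack between 0.045 and 0.065 m and y of large_cup in the frame of rack between -0.105 and 0.105 m and z of large_cup in the frame of rack between 0.01 and 0.021 m and value of joint star below 0.003 m and linear speed of each of small_cup, large_cup below 0.02 m/s and distance of each of small_mate, large_mate from where it was at the start of the episode below 0.04 m); the robot touches nothing.
It fails at once if the flask is tipped over 0.35 rad or moved more than 40 mm (distance of flask from where it was at the start of the episode above 0.04 m or angle between flask's own z axis and vertical above 0.35 rad).
It fails at once if the dropper bottle is tipped over 0.35 rad or moved more than 40 mm (distance of dropper_bottle from where it was at the start of the episode above 0.04 m or angle between dropper_bottle's own z axis and vertical above 0.35 rad).
It fails at once if the amber bottle is tipped over 0.35 rad or moved more than 40 mm (distance of amber_1 from where it was at the start of the episode above 0.04 m or angle between amber_1's own z axis and vertical above 0.35 rad).
It fails at once if the small beaker already in the rack is tipped over 0.35 rad or moved more than 40 mm (distance of small_mate from where it was at the start of the episode above 0.04 m or angle between small_mate's own z axis and vertical above 0.35 rad).
It fails at once if the large beaker already in the rack is tipped over 0.35 rad or moved more than 40 mm (distance of large_mate from where it was at the start of the episode above 0.04 m or angle between large_mate's own z axis and vertical above 0.35 rad).
It also fails if it takes over 64 s, if anything falls off the work surface, if the arm or the gripper's body presses on something with over 40 N, if the wrist force passes 120 N, or if a joint passes its speed limit or range.

## Robot

A 6-joint arm with a two-finger parallel gripper is mounted at the origin on a cart in front of the work surface, level with it; the furniture and walls round the work are solid. World frame = base frame: x ahead of the robot, y to its left, z up, the work surface at z = 0. Lengths are in m, angles in rad, forces in N, time in s.
With the tool pointing down it reaches from about 0.375 to 0.975 m from the base axis. Payload 3.8 kg.
Tool frame: the origin (TCP) lies at the very end of the fingers, on their centre line; the grasp point (between the pads) lies bot.hold_point_z behind it (bot.hold_point_z is the distance from the TCP to the grasp point, in m); z points along the fingers, y is the line along which they close (so a half turn about z gives the same grasp; the last joint's range is limited). The gripper opens to 85 mm and grips with 20 to 120 N. Pads are 22 mm wide; open, the fingers measure 114 mm over their backs; the gripper's body (76 mm by 85 mm) begins 54 mm behind the grasp point. The pads swing forward as they close: fully open they stand 13 mm farther back than shut.
Start: joints at [-1.273, 0.264, 1.604, -0, 1.274, -0.037], TCP at [0.222, -0.638, 0.231] pointing down, gripper open.
Joint ranges: [-2.63, 2.63], [-0.94, 2.18], [0.31, 2.57], [-1.31, 4.45], [0, 2.66], [-2.55, 2.55]. Speed limits (rad/s): [2.57, 2.57, 3.14, 3.14, 3.14, 3.14].

## Interface

Orientations are given as a rotation vector (axis times angle).
In Python, from workcell import bot, viewer, readout gives the robot as it stands (bot), with the cameras (viewer) and the readings (readout).
- The arm moves only by the shell command python3 jog.py 'ROWS' [OPENING] [FORCE]. ROWS is a JSON list of rows, 1 to 5 of them, each of 4 numbers: dx, dy, dz in m, then a turn about the tool's z in rad; each row shifts and turns the commanded pose from where the row before left it, along the tool's axes as they then stand; what a row does not reach is not made up. A row lasts 1/8 s, in which the tool goes at most 0.0625 m and 0.188 rad, less where a joint would pass 70% of its speed; a pose out of reach is approached as far as the arm can. OPENING is the opening from 0.0 (shut) to 1.0 (fully open), set as the command begins (- or left out keeps the last). The fingers move at their own pace and stop on an object; FORCE is the grip in N (left out, the last holds). Time passes only in rows, so rows that do not move let the fingers close. It prints the time, the measured TCP pose, the force, the opening and the grip force at its end.
- readout.read_state(): the state, without advancing time (a new reading comes with each control period).
- viewer.read_camera(name): name is "scene" or "side" or "wrist"; returns the picture (480x640x3 uint8, red, green, blue); there is no depth.
- viewer.camera_info(name): a dict with "intrinsics" (3x3 intrinsics, pixels), "extrinsics" (4x4, takes a point from camera to world coordinates). Camera axes: x right, y down, z forward; pixel columns grow to the right and rows downward; lengths in m; the calibration is good to about 2 mm. A picture is of the moment at which its call begins: read the wrist's pose just before it. camera_info takes no time and is no camera call; for the wrist camera it gives the pose at the moment of the call.
- bot.finish_job(): hands the job in; it is judged then, once.
The state is a dict: "time": time; "q": joint angles; "joint_vel": joint speeds; "joint_torque": joint torques, N m; "tool_pos": TCP position; "tcp_rot": TCP orientation; "wrist_force": force on the tool from outside, world axes, zero at the start; "torque": the same for the moment, N m; "width": opening from 0.0 (shut) to 1.0 (fully open); "grip_force": force on a finger pad.
Only numpy, scipy, OpenCV 4.12 (cv2) and the standard library are available. Lean on these libraries where they do the work, as an engineer would, in place of code of your own. Each camera call takes 0.05 s, during which the arm holds its last target. There are 200 camera calls.

## Working session

There is one attempt and no reset: what is moved stays moved. The work goes in short steps, Python scripts to look and compute and a shell command to move; the robot and the scene stay as the last step left them, time stands still between calls to the robot, and variables do not carry over. Pictures are saved under pics/ and viewed, at most 10 in all, crops included, and the job is handed in when it is done.

```bash
ls; mkdir -p pics; python3 - <<'E'
from workcell import bot, viewer, readout
import cv2,numpy as np
s=readout.read_state();print(s['time'],s['tool_pos'],s['tcp_rot'],s['width'],bot.hold_point_z)
for n in ['scene','side']:
    im=viewer.read_camera(n);cv2.imwrite(f'pics/{n}0.png',im[:,:,::-1]);c=viewer.camera_info(n);print(n,np.round(c['intrinsics'],1).tolist(),np.round(c['extrinsics'],3).tolist())
E
```

```text
jog.py
pics
workcell.py
0.0 [ 0.22156049 -0.63681989  0.22996071] [-3.09549329e+00 -5.23059575e-01  4.35285933e-04] 0.998493916640944 0.0187
scene [[464.5, 0.0, 309.0], [0.0, 464.5, 240.7], [0.0, 0.0, 1.0]] [[-0.676, -0.391, 0.625, -0.163], [-0.737, 0.351, -0.578, 0.722], [0.007, -0.851, -0.525, 0.678], [0.0, 0.0, 0.0, 1.0]]
side [[541.7, 0.0, 325.2], [0.0, 541.7, 244.7], [0.0, 0.0, 1.0]] [[-0.996, -0.039, 0.08, 0.455], [-0.087, 0.623, -0.777, 1.142], [-0.02, -0.781, -0.624, 0.964], [0.0, 0.0, 0.0, 1.0]]
```

View pics/scene0.png

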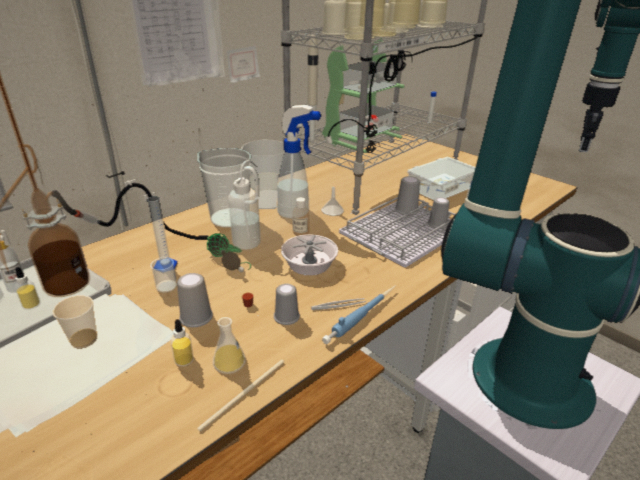

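View pics/side0.png

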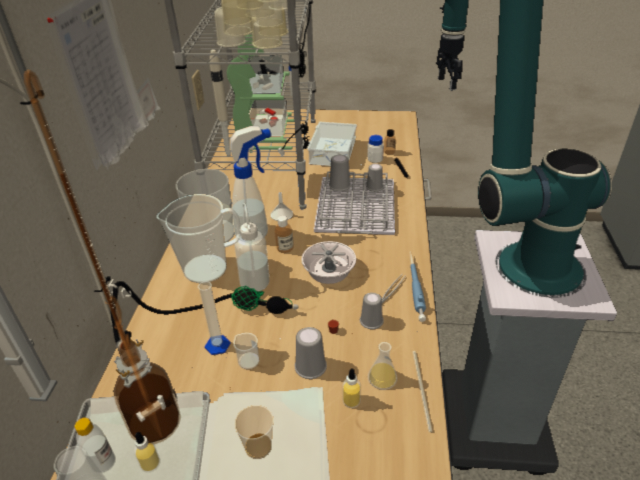

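The scene picture shows the large cup at about (195,300), the small cup at (287,304), the rinser at (310,255) and the rack at (400,230). In the side picture they are at (310,352), (373,310), (329,262) and (356,205). I'll zoom in to measure.

```bash
python3 - <<'E'
import cv2,numpy as np
a=cv2.imread('pics/scene0.png');b=cv2.imread('pics/side0.png')
def c(im,x,y,w,h,k=4): return cv2.resize(im[y:y+h,x:x+w],None,fx=k,fy=k,interpolation=cv2.INTER_CUBIC)
m=np.vstack([np.hstack([c(a,170,225,180,110,2.5)[:, :400],c(b,280,235,140,145,2.5)[:275,:350]]) if 0 else np.hstack([cv2.resize(a[225:335,170:350],(450,275)),cv2.resize(b[235:385,280:420],(350,375))[:275]]),
 np.hstack([cv2.resize(a[160:280,330:460],(350,323)),cv2.resize(b[145:245,305:405],(323,323)),np.zeros((323,127,3),np.uint8)])])
# simple separate big mosaics
p=np.hstack([cv2.resize(a[225:335,170:350],(540,330),interpolation=2),cv2.resize(b[320:385,280:335],(220,260),interpolation=2) if 0 else np.zeros((330,0,3),np.uint8)])
q=cv2.resize(a[225:335,170:350],(800,489),interpolation=2);cv2.imwrite('pics/c1.png',q)
l=cv2.resize(b[235:385,285:390],(420,600),interpolation=2);r=cv2.resize(b[145:240,305:400],(380,380),interpolation=2)
o=np.zeros((600,800,3),np.uint8);o[:,:420]=l;o[:380,420:]=r;cv2.imwrite('pics/c2.png',o)
cv2.imwrite('pics/c3.png',cv2.resize(a[165:275,335:455],(654,600),interpolation=2))
E
```

```text
(no output)
```

View pics/c1.png

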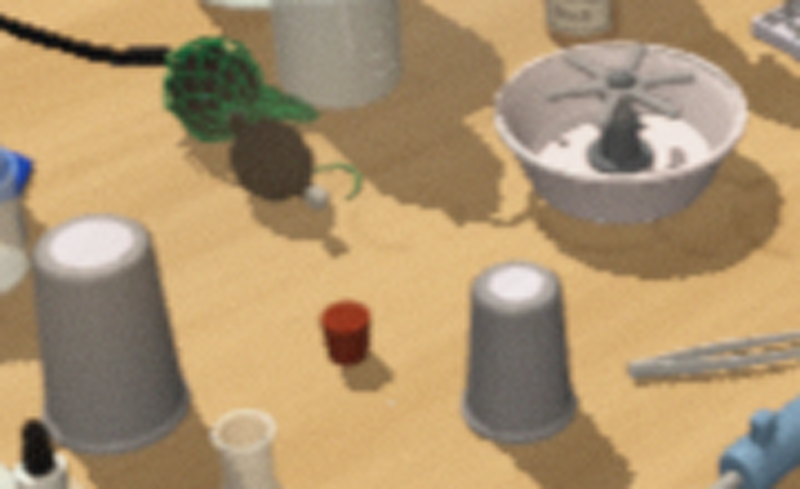

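View pics/c2.png

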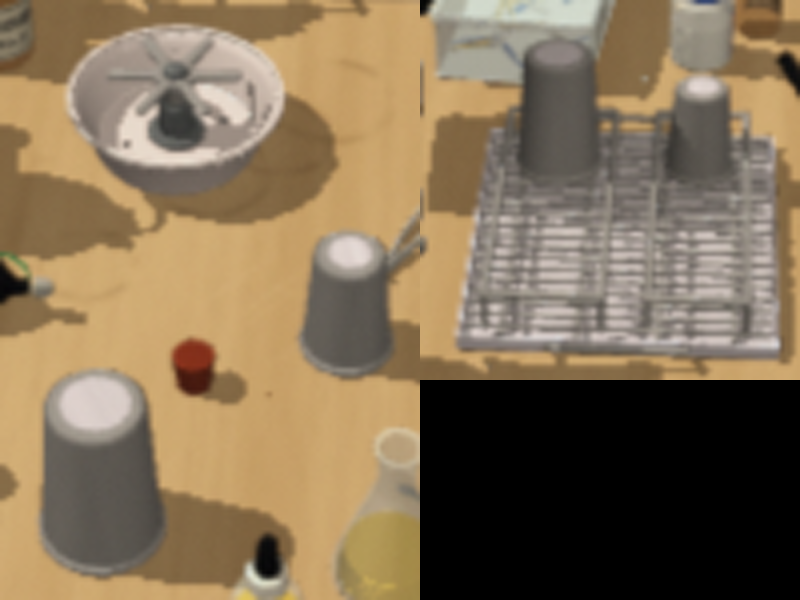

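View pics/c3.png

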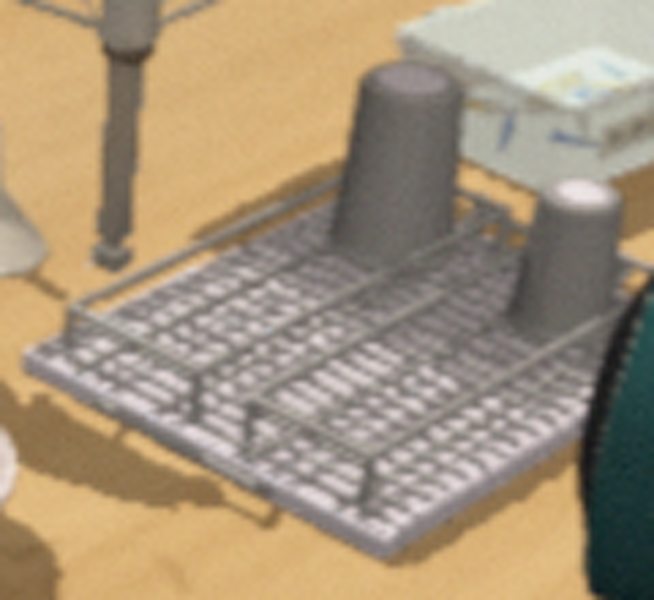

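The crops show the outlines of both cups, the rinser rim and hub, and the corners of the rack rails. Next I fit the known geometry to these pixels.

```bash
cat > fit.py <<'E'
from workcell import bot, viewer, readout
import numpy as np
from scipy.optimize import least_squares
C={n:viewer.camera_info(n) for n in ('scene','side')}
def proj(n,P,c=None):
    c=c or C[n];T=np.linalg.inv(np.array(c['extrinsics']));p=np.atleast_2d(P)@T[:3,:3].T+T[:3,3]
    q=p@np.array(c['intrinsics']).T;return q[:,:2]/q[:,2:]
t=np.linspace(0,2*np.pi,120)
def circ(x,y,z,r): return np.c_[x+r*np.cos(t),y+r*np.sin(t),z+0*t]
def bbox(q): return np.r_[q[:,0].min(),q[:,0].max(),q[:,1].min(),q[:,1].max()]
def cup(x,y,big,z0=0):
    h,a,b=(.1,.036,.028) if big else (.076,.029,.022)
    return np.vstack([circ(x,y,z0,a),circ(x,y,z0+h-.003,b)])
E
python3 - <<'E'
from fit import *
A=lambda v:np.r_[np.array(v[:2])/4.444+170,np.array(v[2:])/4.444+225]
B=lambda v:np.r_[np.array(v[:2])/4+285,np.array(v[2:])/4+235]
for nm,big,sc,sd in [('large',1,[34,188,213,452],[40,163,370,575]),('small',0,[461,577,261,440],[300,392,231,377])]:
    f=lambda p:np.r_[bbox(proj('scene',cup(*p,big)))-A(sc),bbox(proj('side',cup(*p,big)))-B(sd)]
    r=least_squares(f,[.5,.2]);print(nm,r.x.round(4),r.fun.round(1))
def f(p):
    return np.r_[bbox(proj('scene',circ(*p,.045,.072)))[:3]-A([496,747,42,0])[:3],bbox(proj('side',circ(*p,.045,.072)))[:3]-B([67,285,25,0])[:3],
     proj('scene',[*p,.066])[0]-[622/4.444+170,78/4.444+225],proj('side',[*p,.066])[0]-[178/4+285,72/4+235]]
r=least_squares(f,[.5,0]);print('rinser',r.x.round(4),r.fun.round(1))
loc=np.array([[98,130],[12,130],[-22,130],[-94,130]])/1000
sc=np.array([[70,310],[200,375],[252,402],[370,458]])/5.45+[335,165]
sd=np.array([[485,295],[602,300],[650,300],[745,303]])/4+[200,145]
far=np.array([[510,112],[612,118],[662,120],[747,118]])/4+[200,145]
def W(p,l):
    c,s=np.cos(p[2]),np.sin(p[2]);return np.c_[p[0]+c*l[:,0]-s*l[:,1],p[1]+s*l[:,0]+c*l[:,1],0*l[:,0]+.041]
def g(p): return np.r_[(proj('scene',W(p,loc))-sc).ravel(),(proj('side',W(p,loc))-sd).ravel(),(proj('side',W(p,loc*[1,-1]))-far).ravel()]
r=least_squares(g,[.5,-.3,0],loss='soft_l1');p=r.x;print('rack',p.round(4),g(p).reshape(-1,2).round(1).tolist())
for n,l in [('small_free',[-.058,.045]),('large_free',[.055,.045])]: print(n,W(p,np.array([l]))[0,:2].round(4))
# check mates
for nm,big,a,b in [('large_mate',1,[335,463,60],[518,600,38]),('small_mate',0,[510,620,178],[668,733,73])]:
    a=np.array(a)/5.45+[335,335,165];b=np.array(b)/4+[200,200,145]
    h=lambda q:np.r_[bbox(proj('scene',cup(*q,big,.016)))[:3]-a,bbox(proj('side',cup(*q,big,.016)))[:3]-b]
    r=least_squares(h,[.5,-.35],loss='soft_l1');d=r.x-p[:2];c,s=np.cos(p[2]),np.sin(p[2]);print(nm,r.x.round(4),'in rack',(c*d[0]+s*d[1]).round(4),(-s*d[0]+c*d[1]).round(4),r.fun.round(1))
for nm,pa in [('flask top',[(245/4.444+170,425/4.444+225),(398/4+285,445/4+235),.104]),('dropper',[(180,325),(267/4+285,540/4+235),.1])]:
    print(nm,least_squares(lambda q:np.r_[proj('scene',[*q,pa[2]])[0]-pa[0],proj('side',[*q,pa[2]])[0]-pa[1]],[.5,.3]).x.round(3))
s=readout.read_state();print(s['q'],s['time'])
E
```

```text
large [0.5752 0.3739] [-0.8  0.7  0.2  1.2 -1.1  0.5 -1.2 -0. ]
small [0.4427 0.2263] [-0.1  0.2  0.1  1.5 -0.9  0.1 -0.8 -0.2]
rinser [0.5576 0.0533] [-0.6  0.2  0.5  0.2  0.4 -0.1 -0.3  0.1 -0.3 -1.1]
rack [ 0.4994 -0.2568  0.0085] [[-0.4, 0.3], [-0.7, -0.0], [-0.4, -0.1], [-0.0, 0.6], [-0.2, 0.1], [0.2, -0.2], [-0.0, 0.1], [1.3, 0.2], [0.2, -0.7], [1.0, -1.5], [-1.0, -1.8], [-0.1, -0.7]]
small_free [ 0.441  -0.2123]
large_free [ 0.554  -0.2114]
large_mate [ 0.5576 -0.3523] in rack 0.0574 -0.0959 [-1.1  1.   0.6 -1.   0.6 -0.4]
small_mate [ 0.4436 -0.3474] in rack -0.0565 -0.0901 [-0.7  1.4  0.2 -1.3  0.5  0.1]
flask top [0.416 0.395]
dropper [0.475 0.458]
[-1.27290555e+00  2.64654587e-01  1.60525310e+00 -2.35019169e-06
  1.27370874e+00 -3.69197609e-02] 0.1
```

```bash
python3 jog.py '[[0,0,0,0.165],[0,0,0,0.165],[0.04,-0.045,0,0],[0.04,-0.045,0,0],[0.04,-0.045,0,0]]' 1.0 40; python3 jog.py '[[0.04,-0.045,0,0],[0.04,-0.045,0,0],[0.04,-0.045,0,0],[0.03,-0.05,0,0],[0.01,-0.06,0,0]]'; python3 jog.py '[[0,-0.06,0,0],[0,-0.06,0,0],[0,-0.06,0,0],[0,-0.06,0,0],[0,-0.06,0,0]]'
```

```text
time: 0.72
tool_pos: [0.3418, -0.5004, 0.2306]
tcp_rot: [-3.141, -0.006, 0.0]
wrist_force: [0.9, 0.2, 0.4]
width: 0.996
grip_force: 0.0
time: 1.35
tool_pos: [0.5012, -0.2545, 0.2308]
tcp_rot: [-3.141, -0.008, -0.0]
wrist_force: [0.4, 0.4, 0.2]
width: 1.004
grip_force: 0.0
time: 1.98
tool_pos: [0.4979, 0.0457, 0.231]
tcp_rot: [3.142, 0.007, -0.0]
wrist_force: [1.1, 0.8, -0.8]
width: 1.002
grip_force: 0.0
```

```bash
python3 jog.py '[[-0.02,-0.055,0,0],[-0.02,-0.055,0,0],[-0.015,-0.055,0,0],[0,-0.015,0,0],[0,0,0,0]]'; python3 - <<'E'
from workcell import bot, viewer, readout
import cv2,numpy as np
c=viewer.camera_info('wrist');s=readout.read_state();im=viewer.read_camera('wrist');cv2.imwrite('pics/w1.png',im[:,:,::-1])
np.savez('w1.npz',K=c['intrinsics'],E=c['extrinsics']);print(s['tool_pos'],s['q'].round(2),np.round(c['extrinsics'],3).tolist())
E
```

```text
time: 2.6
tool_pos: [0.4425, 0.224, 0.231]
tcp_rot: [3.141, 0.011, -0.001]
wrist_force: [0.7, -0.2, 0.4]
width: 0.998
grip_force: 0.0
[0.44248016 0.22400165 0.23095473] [ 0.42 -0.08  1.98 -0.    1.24  1.98] [[0.008, -0.955, -0.296, 0.518], [-1.0, -0.008, -0.003, 0.225], [0.001, 0.296, -0.955, 0.374], [0.0, 0.0, 0.0, 1.0]]
```

View pics/w1.png

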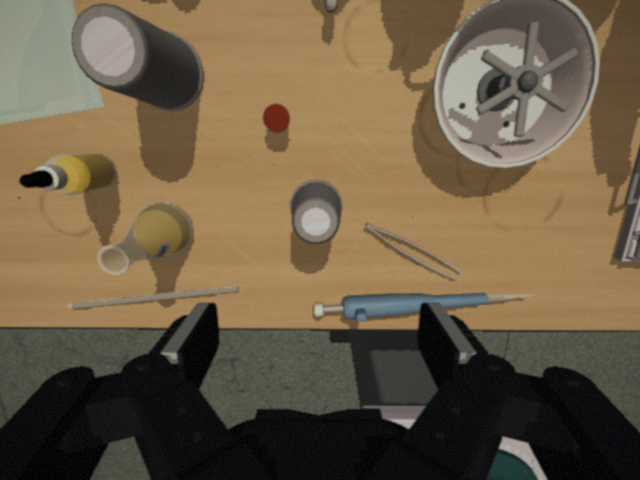

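The wrist picture shows the small cup with bbox x 291–341, y 180–244, the rinser hub at (527,81), and the large cup with bbox x 73–203, y 5–110.

```bash
python3 - <<'E'
from fit import *
d=np.load('w1.npz');c=dict(intrinsics=d['K'],extrinsics=d['E'])
for big,b in [(0,[291,341,180,244]),(1,[73,203,5,110])]:
    r=least_squares(lambda p:bbox(proj('',cup(*p,big),c))-b,[.5,.2]);print(big,r.x.round(4),r.fun.round(1))
r=least_squares(lambda p:proj('',[*p,.067],c)[0]-[527,81],[.5,.1]);print(r.x.round(4))
E
```

```text
0 [0.445  0.2262] [-1.2  1.2 -0.7  0.6]
1 [0.5772 0.3739] [-1.1  1.5 -1.   1.7]
[0.5632 0.0537]
```

```bash
python3 jog.py '[[0.0015,-0.002,0.05,0],[0,0,0.05,0],[0,0,0.05,0],[0,0,0.05,0],[0,0,0,0]]' 1.0 50;  python3 jog.py '[[0,0,0,0],[0,0,0,0],[0,0,0,0],[0,0,0,0],[0,0,0,0]]' 0.0 50
```

```text
time: 3.28
tool_pos: [0.4404, 0.2219, 0.0272]
tcp_rot: [3.137, 0.004, -0.015]
wrist_force: [-1.0, -0.6, 0.0]
width: 1.001
grip_force: 0.0
time: 3.9
tool_pos: [0.4467, 0.2264, 0.0346]
tcp_rot: [-3.14, -0.008, -0.009]
wrist_force: [0.0, -1.3, 5.2]
width: 0.537
grip_force: 51.3
```

```bash
python3 jog.py '[[0,0,-0.04,0],[0,0,-0.05,0],[0,0,-0.05,0],[0.03,0.045,0,0],[0.03,0.045,0,0]]'; python3 jog.py '[[0.03,0.045,0,0],[0.026,0.0375,0,0],[0,0,0,0],[0,0,0,0],[0,0,0,0]]';python3 - <<'E'
from workcell import bot, viewer, readout
import cv2,numpy as np
a=viewer.read_camera('scene')[150:300,230:390,::-1];b=viewer.read_camera('side')[180:300,260:400,::-1]
cv2.imwrite('pics/p1.png',np.hstack([cv2.resize(a,(400,375),interpolation=2),cv2.resize(b,(400,343),interpolation=2)[:343].copy() if 0 else cv2.resize(b,(400,375),interpolation=2)]))
c=viewer.camera_info('wrist');cv2.imwrite('pics/w2.png',viewer.read_camera('wrist')[:,:,::-1]);np.savez('w2.npz',K=c['intrinsics'],E=c['extrinsics'])
E
```

```text
time: 4.53
tool_pos: [0.5066, 0.1358, 0.1749]
tcp_rot: [-3.14, -0.012, -0.01]
wrist_force: [0.3, 0.4, -1.6]
width: 0.542
grip_force: 52.2
time: 5.15
tool_pos: [0.5604, 0.0547, 0.1717]
tcp_rot: [-3.141, -0.01, -0.0]
wrist_force: [-0.3, -0.1, -1.6]
width: 0.543
grip_force: 52.3
```

View pics/w2.png

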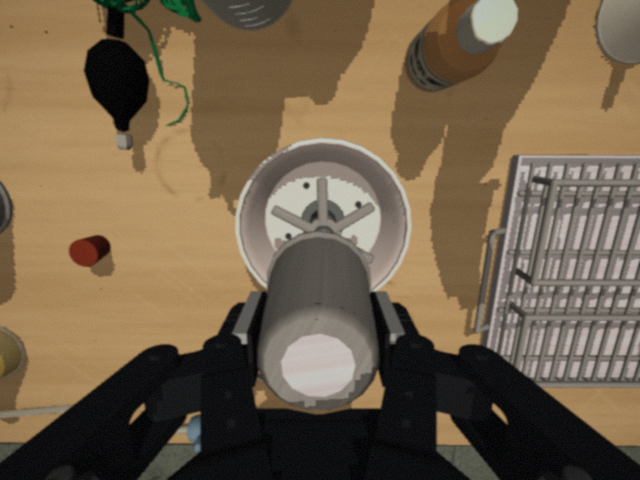

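The cup is held upright over the rinser. The cup rim bbox is x 269–373 with its top at y 233, and the rinser rim bbox is x 236–411 with its top at y 139.

```bash
python3 - <<'E'
from fit import *
d=np.load('w2.npz');c=dict(intrinsics=d['K'],extrinsics=d['E'])
z=.1717-.033
r=least_squares(lambda p:bbox(proj('',circ(*p,z,.029),c))[:3]-[269,373,233],[.5,.1]);print(r.x.round(4),r.fun.round(1))
r=least_squares(lambda p:bbox(proj('',circ(*p,.045,.072),c))[:3]-[236,411,139],[.5,.1]);print(r.x.round(4),r.fun.round(1))
# rack near-end rails: large-row outer corner, inner; small-row inner
loc=np.array([[98,130],[12,130],[-22,130]])/1000;px=np.array([[545,183],[528,280],[518,313]])
def W(p,l):
    k,s=np.cos(p[2]),np.sin(p[2]);return np.c_[p[0]+k*l[:,0]-s*l[:,1],p[1]+s*l[:,0]+k*l[:,1],0*l[:,0]+.041]
print(proj('',W([.4994,-.2568,.0085],loc),c).round(1),px)
# rail edges at x=.098 etc far right
E
```

```text
[0.5582 0.0531] [ 0. -0. -0.]
[0.5625 0.0504] [-0.9  0.9  0.1]
[[544.5 190.8]
 [525.3 289.2]
 [518.6 323.6]] [[545 183]
 [528 280]
 [518 313]]
```

```bash
python3 jog.py '[[0.003,0.002,0.03,0],[0,0,0.03,0],[0,0,0.02,0],[0,0,0.01,0],[0,0,0.005,0]]'; python3 jog.py '[[0,0,0.003,0],[0,0,0,0],[0,0,0,0],[0,0,0,0]]'
```

```text
time: 5.92
tool_pos: [0.5637, 0.0522, 0.0819]
tcp_rot: [-3.141, -0.009, 0.004]
wrist_force: [-23.1, -0.7, 54.1]
width: 0.54
grip_force: 59.2
time: 6.42
tool_pos: [0.5639, 0.0523, 0.0821]
tcp_rot: [-3.141, -0.009, 0.001]
wrist_force: [-24.3, -1.6, 48.9]
width: 0.543
grip_force: 58.7
```

```bash
python3 jog.py '[[0,0,-0.04,0],[0,0,-0.05,0],[-0.02,0.04,0,0],[-0.03,0.05,0,0],[-0.03,0.05,0,0]]'; python3 jog.py '[[-0.03,0.05,0,0],[-0.01,0.05,0,0],[0,0.0245,0,0],[0,0,0,0],[0,0,0,0]]';python3 - <<'E'
from workcell import bot, viewer, readout
import cv2,numpy as np
a=viewer.read_camera('scene')[130:280,320:480,::-1];b=viewer.read_camera('side')[110:260,290:420,::-1]
cv2.imwrite('pics/p2.png',np.hstack([cv2.resize(a,(400,375),interpolation=2),cv2.resize(b,(325,375),interpolation=2)]))
c=viewer.camera_info('wrist');cv2.imwrite('pics/w3.png',viewer.read_camera('wrist')[:,:,::-1]);np.savez('w3.npz',K=c['intrinsics'],E=c['extrinsics'])
E
```

```text
time: 7.05
tool_pos: [0.4844, -0.0895, 0.1642]
tcp_rot: [3.141, 0.011, 0.003]
wrist_force: [0.3, -0.4, -0.3]
width: 0.544
grip_force: 52.3
time: 7.68
tool_pos: [0.4454, -0.2127, 0.1634]
tcp_rot: [-3.141, -0.008, -0.0]
wrist_force: [-0.7, 0.7, -1.4]
width: 0.54
grip_force: 52.3
```

View pics/w3.png

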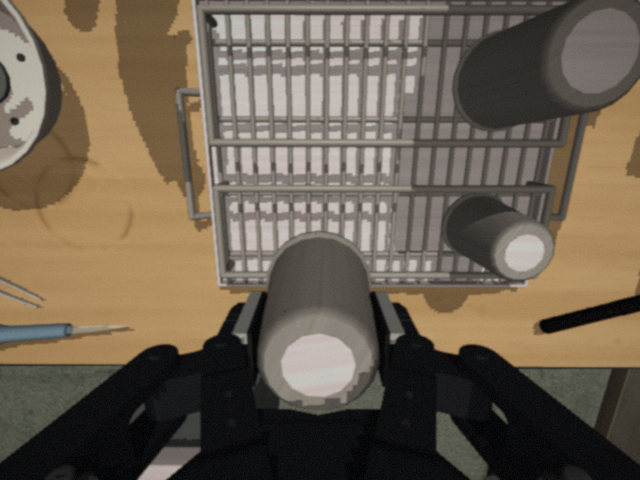

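The wrist picture shows the rack rails crossing column 300 at rows 8, 142, 187 and 276. The held cup's rim is at x 267–371 with its top at y 232.

```bash
python3 - <<'E'
from fit import *
d=np.load('w3.npz');c=dict(intrinsics=d['K'],extrinsics=d['E'])
z=.1634-.034
r=least_squares(lambda p:bbox(proj('',circ(*p,z,.029),c))[:3]-[267,371,232],[.5,-.2]);print('rim',r.x.round(4),r.fun.round(1))
for v in [8,142,187,276]: print(v,least_squares(lambda p:proj('',[*p,.040],c)[0]-[300,v],[.5,-.2]).x.round(4))
for zz in (.016,): 
  for b,big in (([445,553,194,280],0),([455,642,-8,130],1)):
    r=least_squares(lambda p:(bbox(proj('',cup(*p,big,zz),c))-b),[.5,-.3],loss='soft_l1');print('mate',r.x.round(4),r.fun.round(1))
E
```

```text
rim [ 0.4434 -0.2127] [ 0.3 -0.3 -0. ]
8 [ 0.6037 -0.1988]
142 [ 0.5173 -0.1981]
187 [ 0.4838 -0.1978]
276 [ 0.4092 -0.1972]
mate [ 0.4486 -0.3479] [-5.   1.1 -2.3  2. ]
mate [ 0.561  -0.3465] [-9.5  0.8 -0.5  3. ]
```

```bash
python3 jog.py '[[0.0015,0,0.03,0],[0,0,0.03,0],[0,0,0.017,0],[0,0,0,0],[0,0,0,0]]'; python3 - <<'E'
from workcell import bot, viewer, readout
import cv2,numpy as np
c=viewer.camera_info('wrist');im=viewer.read_camera('wrist')[:,:,::-1];cv2.imwrite('pics/w4f.png',im);np.savez('w4.npz',K=c['intrinsics'],E=c['extrinsics'])
b=viewer.read_camera('side')[130:230,310:410,::-1];a=viewer.read_camera('scene')[165:275,335:455,::-1]
o=np.zeros((600,800,3),np.uint8);o[:,:500]=cv2.resize(im[150:450,195:445],(500,600));o[:300,500:]=cv2.resize(b,(300,300),interpolation=2);o[300:,500:]=cv2.resize(a,(300,300),interpolation=2)
cv2.imwrite('pics/w4.png',o)
E
```

```text
time: 8.45
tool_pos: [0.4476, -0.2137, 0.0873]
tcp_rot: [3.141, 0.008, 0.002]
wrist_force: [0.2, -1.0, -1.1]
width: 0.536
grip_force: 52.3
```

View pics/w4.png

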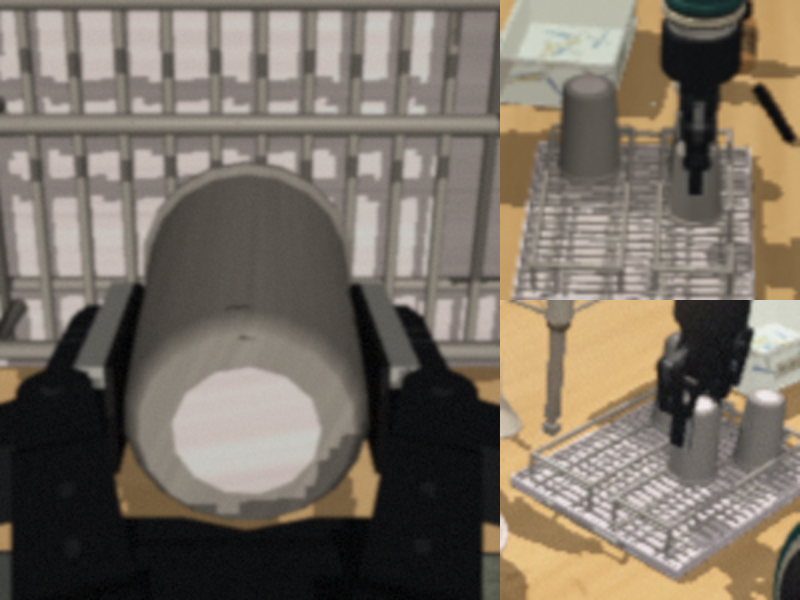

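The cup's rim is above the row, with its top at y 232 in full-image pixels. The rail centres are at y 212.5 and 326.

```bash
python3 - <<'E'
from fit import *
d=np.load('w4.npz');c=dict(intrinsics=d['K'],extrinsics=d['E'])
z=.0873-.034
r=least_squares(lambda p:bbox(proj('',circ(*p,z,.029),c))[:3]-[267.5,370.5,232],[.5,-.2]);print('rim',r.x.round(4),r.fun.round(1))
for v in [212.5,326]: print(v,least_squares(lambda p:proj('',[*p,.040],c)[0]-[240,v],[.5,-.2]).x.round(4))
E
```

```text
rim [ 0.4457 -0.2142] [-0.2  0.2  0. ]
212.5 [ 0.4822 -0.1691]
326 [ 0.4094 -0.1647]
```

Centred. Lowering and releasing.

```bash
python3 jog.py '[[0,0,0.02,0],[0,0,0.012,0],[0,0,0.004,0],[0,0,0.002,0],[0,0,0,0]]'
```

```text
time: 9.22
tool_pos: [0.4459, -0.2132, 0.0506]
tcp_rot: [-3.14, -0.008, 0.004]
wrist_force: [-9.4, 3.4, 17.7]
width: 0.539
grip_force: 54.7
```

```bash
python3 jog.py '[[0,0,-0.001,0],[0,0,0,0],[0,0,0,0],[0,0,0,0]]' 1.0; python3 jog.py '[[0,0,-0.04,0],[0,0,-0.06,0],[0,0,-0.06,0],[0.02,-0.05,0,0],[0.03,-0.05,0,0]]'; python3 jog.py '[[0.03,-0.05,0,0],[0.03,-0.05,0,0],[0.02,-0.055,0,0],[0,-0.06,0,0],[0,-0.06,0,0]]';python3 - <<'E'
from workcell import bot, viewer, readout
import cv2
cv2.imwrite('pics/s5.png',cv2.resize(viewer.read_camera('side')[130:260,280:410,::-1],(520,520)))
cv2.imwrite('pics/s5b.png',viewer.read_camera('scene')[:,:,::-1])
E
```

```text
time: 9.72
tool_pos: [0.4467, -0.2134, 0.0491]
tcp_rot: [-3.141, -0.008, 0.0]
wrist_force: [0.4, -0.2, -0.7]
width: 0.999
grip_force: 0.0
time: 10.35
tool_pos: [0.4971, -0.113, 0.2109]
tcp_rot: [3.141, 0.003, 0.005]
wrist_force: [0.2, -0.1, 0.8]
width: 0.996
grip_force: 0.0
time: 10.98
tool_pos: [0.575, 0.1641, 0.2089]
tcp_rot: [3.141, 0.007, -0.001]
wrist_force: [0.7, 0.5, -0.0]
width: 0.998
grip_force: 0.0
```

View pics/s5.png

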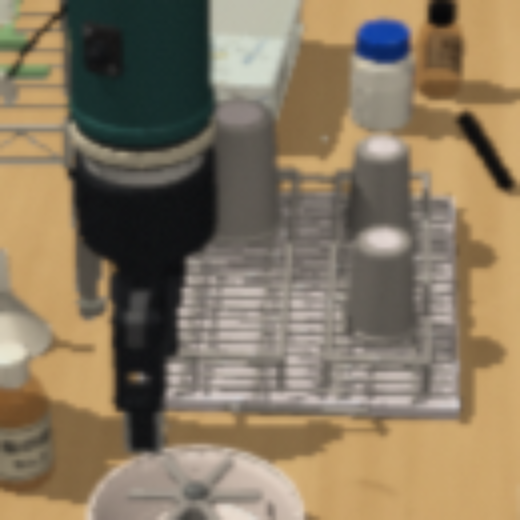

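The small beaker stands upright in the front row. Now the large one.

```bash
python3 jog.py '[[0,-0.06,0,0],[0,-0.06,0,0],[0,-0.06,0,0],[0,-0.0325,0,0],[0,0,0,0]]'; python3 jog.py '[[0,0,0,0],[0,0,0.05,0],[0,0,0.05,0],[0,0,0.053,0],[0,0,0,0]]'
```

```text
time: 11.7
tool_pos: [0.5736, 0.3763, 0.2085]
tcp_rot: [3.141, 0.012, -0.001]
wrist_force: [-0.0, -0.7, 0.7]
width: 0.999
grip_force: 0.0
time: 12.32
tool_pos: [0.5699, 0.3701, 0.0506]
tcp_rot: [3.135, 0.004, -0.016]
wrist_force: [0.2, -0.3, -0.1]
width: 0.999
grip_force: 0.0
```

```bash
python3 jog.py '[[0,0,0,0],[0,0,0,0],[0,0,0,0]]'
```

```text
time: 12.7
tool_pos: [0.5756, 0.3756, 0.0593]
tcp_rot: [-3.139, -0.008, -0.006]
wrist_force: [0.1, -0.7, 0.4]
width: 0.997
grip_force: 0.0
```

```bash
python3 jog.py '[[0.001,0.0015,0.002,0],[0,0,0,0]]'; python3 jog.py '[[0,0,0,0],[0,0,0,0],[0,0,0,0],[0,0,0,0]]' 0.0 50; python3 jog.py '[[0,0,-0.04,0],[0,0,-0.05,0],[0,0,-0.05,0],[0,0.05,0,0],[0,0.05,0,0]]';python3 jog.py '[[0,0.05,0,0],[0,0.05,0,0],[-0.005,0.05,0,0],[-0.008,0.05,0,0],[0,0.0215,0,0]]'; python3 jog.py '[[0,0,0,0],[0,0,0,0],[0,0,0,0]]'
```

```text
time: 12.95
tool_pos: [0.5749, 0.3731, 0.0544]
tcp_rot: [3.142, 0.008, 0.0]
wrist_force: [-0.3, 0.5, -0.5]
width: 1.001
grip_force: 0.0
time: 13.45
tool_pos: [0.5754, 0.3735, 0.0549]
tcp_rot: [-3.141, -0.008, -0.002]
wrist_force: [0.3, 0.1, 2.5]
width: 0.679
grip_force: 54.2
time: 14.08
tool_pos: [0.575, 0.2725, 0.1942]
tcp_rot: [3.141, 0.01, 0.0]
wrist_force: [0.1, 0.0, -2.7]
width: 0.677
grip_force: 54.8
time: 14.7
tool_pos: [0.5616, 0.049, 0.1928]
tcp_rot: [3.141, 0.004, -0.005]
wrist_force: [-0.4, -0.0, -2.6]
width: 0.679
grip_force: 54.8
time: 15.08
tool_pos: [0.5633, 0.0527, 0.1939]
tcp_rot: [-3.141, -0.01, 0.001]
wrist_force: [0.5, -0.7, -2.4]
width: 0.677
grip_force: 54.8
```

```bash
python3 jog.py '[[-0.002,0,0.03,0],[0,0,0.03,0],[0,0,0.02,0],[0,0,0.01,0],[0,0,0.005,0]]'; python3 jog.py '[[0,0,0,0],[0,0,0,0],[0,0,0,0],[0,0,0,0]]'
```

```text
time: 15.7
tool_pos: [0.5617, 0.0527, 0.1024]
tcp_rot: [-3.141, -0.009, 0.001]
wrist_force: [-14.7, 0.3, 34.9]
width: 0.674
grip_force: 59.5
time: 16.2
tool_pos: [0.5615, 0.0526, 0.1028]
tcp_rot: [-3.141, -0.009, 0.0]
wrist_force: [-10.2, 1.4, 16.3]
width: 0.677
grip_force: 57.2
```

```bash
python3 jog.py '[[0,0,0.003,0],[0,0,0,0],[0,0,0,0],[0,0,0,0],[0,0,0,0]]'
```

```text
time: 16.82
tool_pos: [0.5621, 0.0527, 0.1026]
tcp_rot: [-3.141, -0.009, -0.002]
wrist_force: [-15.7, 1.0, 29.4]
width: 0.679
grip_force: 59.1
```

```bash
python3 jog.py '[[0,0,-0.05,0],[0,0,-0.05,0],[0,0.055,0,0],[0,0.055,0,0],[0,0.055,0,0]]'; python3 jog.py '[[0,0.055,0,0],[-0.006,0.044,0,0],[0,0,0.03,0],[0,0,0.02,0],[0,0,0,0]]'; python3 jog.py '[[0,0,0,0],[0,0,0,0]]'
```

```text
time: 17.45
tool_pos: [0.563, -0.1144, 0.1973]
tcp_rot: [3.141, 0.01, 0.004]
wrist_force: [0.3, -0.3, -1.9]
width: 0.68
grip_force: 54.8
time: 18.08
tool_pos: [0.5551, -0.211, 0.1438]
tcp_rot: [-3.139, -0.009, 0.007]
wrist_force: [-0.2, -0.2, -1.9]
width: 0.68
grip_force: 54.8
time: 18.32
tool_pos: [0.5579, -0.2122, 0.1477]
tcp_rot: [3.141, 0.009, 0.003]
wrist_force: [-0.4, -0.2, -2.5]
width: 0.68
grip_force: 54.8
```

Now down to just above the rails, then measure from image profiles.

```bash
python3 jog.py '[[-0.001,0,0.02,0],[0,0,0.018,0],[0,0,0,0],[0,0,0,0]]'; python3 - <<'E'
from workcell import bot, viewer, readout
import cv2,numpy as np
c=viewer.camera_info('wrist');im=viewer.read_camera('wrist');cv2.imwrite('pics/w6.png',im[:,:,::-1]);np.savez('w6.npz',K=c['intrinsics'],E=c['extrinsics'])
from fit import *
print(readout.read_state()['tool_pos'])
g=im.mean(2).round().astype(int)
print('mid col 317..322 rows150-260',g[150:260,317:322].mean(1).round().astype(int).tolist())
print('rows 150-360 col mean (235-250)',g[150:360,225:250].mean(1).round().astype(int).tolist())
print('same right',g[150:360,395:425].mean(1).round().astype(int).tolist())
for x in (.5147,.6007,.5577-.043,.5577+.043): print(x,proj('',[[x,-.16,.04],[x,-.265,.04]],c).round(0).tolist())
print(bbox(proj('',circ(.5577,-.212,.1097-.055,.036),c)))
E
```

```text
time: 18.82
tool_pos: [0.5555, -0.2124, 0.1077]
tcp_rot: [-3.141, -0.007, 0.001]
wrist_force: [0.5, -0.3, -1.6]
width: 0.677
grip_force: 54.8
[ 0.55598143 -0.21255096  0.10835673]
mid col 317..322 rows150-260 [172, 188, 181, 154, 125, 120, 124, 122, 121, 122, 123, 123, 126, 137, 160, 184, 190, 188, 187, 186, 185, 186, 184, 185, 188, 186, 184, 181, 181, 171, 143, 124, 132, 150, 159, 152, 133, 116, 100, 99, 133, 168, 180, 180, 167, 138, 138, 152, 150, 130, 110, 113, 126, 121, 125, 132, 132, 128, 110, 91, 84, 83, 84, 84, 85, 83, 84, 85, 84, 86, 85, 85, 84, 85, 84, 85, 86, 84, 86, 84, 86, 85, 84, 86, 84, 84, 84, 84, 84, 84, 86, 85, 84, 85, 83, 85, 84, 85, 85, 85, 84, 84, 84, 85, 84, 84, 83, 83, 85, 84]
rows 150-360 col mean (235-250) [168, 183, 173, 145, 121, 124, 131, 129, 126, 126, 127, 127, 132, 143, 159, 172, 177, 177, 175, 173, 172, 171, 172, 173, 174, 174, 173, 172, 172, 161, 137, 123, 129, 140, 146, 143, 131, 116, 100, 96, 126, 160, 171, 171, 158, 134, 128, 136, 136, 125, 109, 106, 121, 127, 124, 122, 120, 119, 121, 133, 149, 162, 163, 155, 140, 130, 128, 128, 125, 123, 121, 121, 
[... 1151 characters left out ...]
35, 136, 136, 135, 133, 131, 128, 128, 128, 129, 130, 131, 129, 128, 117, 94, 89, 100, 105, 103, 98, 103, 117, 122, 120, 120, 121, 123, 123, 122, 120, 118, 118, 118, 117, 116, 114, 115, 115, 113, 107, 105, 105, 107, 107, 108, 108, 108, 106, 106, 105, 99, 87, 73, 64, 59, 57, 57, 55, 54, 53, 53, 52, 52, 55, 52, 50, 50, 51, 52, 52, 52, 51, 51, 51, 51, 52, 52, 53, 53, 55, 55, 55, 61, 71, 76, 71, 63, 57, 53, 51, 51, 50, 48, 42, 33, 25, 25, 25, 25, 24, 23, 24, 21, 22, 21, 21]
0.5147 [[242.0, 313.0], [394.0, 314.0]]
0.6007 [[233.0, 188.0], [404.0, 189.0]]
0.5146999999999999 [[242.0, 313.0], [394.0, 314.0]]
0.6007 [[233.0, 188.0], [404.0, 189.0]]
[258.66445855 376.63864613 204.5528725  315.27158776]
```

```bash
python3 jog.py '[[0,0,-0.03,0],[0,0.007,0,0],[0,0,0,0],[0,0,0,0]]' ; python3 - <<'E'
from fit import *
import cv2
a=cv2.imread('pics/w6.png').astype(float);b=viewer.read_camera('wrist')[:,:,::-1].astype(float);cv2.imwrite('pics/w7.png',b)
d=np.abs(a-b).max(2)
print(d[190:220,305:335].mean(1).round().astype(int).tolist())
# per-column first static row
pts=[]
for x in range(262,378,6):
    col=d[185:290,x-1:x+2].mean(1);s=np.where([col[i:i+15].max()<14 for i in range(len(col)-15)])[0]
    if len(s): pts.append((x,185+int(s[0])))
print(pts)
d6=np.load('w6.npz');c=dict(intrinsics=d6['K'],extrinsics=d6['E']);P=np.array(pts,float)
def f(p):
    q=proj('',circ(*p,.1083-.055,.036),c);q=q[q[:,1]<q[:,1].mean()];q=q[np.argsort(q[:,0])];return np.interp(P[:,0],q[:,0],q[:,1])-P[:,1]
r=least_squares(f,[.557,-.2125],loss='soft_l1');print(r.x.round(4),f(r.x).round(1))
E
```

```text
time: 19.38
tool_pos: [0.555, -0.2193, 0.1371]
tcp_rot: [-3.141, -0.007, 0.003]
wrist_force: [0.1, 0.4, -2.5]
width: 0.677
grip_force: 54.8
[38, 33, 42, 53, 40, 15, 14, 25, 26, 20, 31, 46, 51, 40, 23, 8, 4, 4, 4, 4, 4, 5, 4, 4, 4, 4, 4, 4, 5, 4]
[(262, 214), (268, 233), (274, 224), (280, 217), (286, 213), (292, 208), (298, 206), (304, 206), (310, 205), (316, 203), (322, 204), (328, 205), (334, 205), (340, 207), (346, 210), (352, 214), (358, 220), (364, 226), (370, 235), (376, 225)]
[ 0.5579 -0.2125] [30.1 -2.2 -1.   0.3  0.   1.7  1.3 -0.5 -0.6  0.8 -0.1 -0.5  0.8  0.6
  0.2 -0.3 -1.8 -1.9 -2.4 23.2][ WARN:0@0.399] global loadsave.cpp:1063 imwrite_ Unsupported depth image for selected encoder is fallbacked to CV_8U.
```

```bash
python3 jog.py '[[0.0015,-0.007,0.03,0],[0,0,0.005,0],[0,0,0.005,0],[0,0,0,0],[0,0,0,0]]' ; python3 jog.py '[[0,0,0.012,0],[0,0,0.01,0],[0,0,0.005,0],[0,0,0,0],[0,0,0,0]]'
```

```text
time: 20.05
tool_pos: [0.5579, -0.2128, 0.0992]
tcp_rot: [3.141, 0.007, 0.002]
wrist_force: [-0.4, -0.2, -1.3]
width: 0.675
grip_force: 54.8
time: 20.68
tool_pos: [0.5572, -0.2124, 0.0709]
tcp_rot: [-3.141, -0.008, 0.0]
wrist_force: [-0.1, 0.9, -1.5]
width: 0.675
grip_force: 54.9
```

```bash
python3 jog.py '[[0,0,0.0015,0],[0,0,0.001,0],[0,0,0,0],[0,0,0,0]]'
```

```text
time: 21.18
tool_pos: [0.5573, -0.2125, 0.0708]
tcp_rot: [3.142, 0.008, 0.0]
wrist_force: [-5.5, 2.2, 11.0]
width: 0.675
grip_force: 56.5
```

On the deck. I'll open and retreat clear.

```bash
python3 jog.py '[[0,0,-0.001,0],[0,0,0,0],[0,0,0,0],[0,0,0,0]]' 1.0; python3 jog.py '[[0,0,-0.04,0],[0,0,-0.06,0],[0,0,-0.06,0],[0,-0.05,0,0],[0,-0.05,0,0]]'; python3 jog.py '[[0,-0.06,0,0],[0,-0.06,0,0],[0,-0.06,0,0],[0,0,0,0],[0,0,0,0]]'; python3 - <<'E'
from fit import *
import cv2
# compare silhouettes with predictions: cups should be where the model says (grey, dark) in side view
b=viewer.read_camera('side');a=cv2.imread('pics/s5.png');cv2.imwrite('pics/s8.png',b[:,:,::-1])
o=cv2.imread('pics/side0.png')[:,:,::-1]
d=np.abs(b.astype(int)-o).max(2)
m=(d>40).astype(np.uint8);m[:140]=0;m[262:]=0;m[:,:310]=0;m[:,412:]=0
m=cv2.morphologyEx(m,cv2.MORPH_OPEN,np.ones((3,3)))
n,l,s,ce=cv2.connectedComponentsWithStats(m);print([x.tolist() for x in s[1:] if x[4]>60])
for big,x,y in ((0,.4447,-.2135),(1,.5577,-.2125)): print(big,bbox(proj('side',cup(x,y,big,.016))).round(1))
print(readout.read_state()['wrist_force'])
E
```

```text
time: 21.68
tool_pos: [0.5572, -0.2124, 0.0695]
tcp_rot: [-3.141, -0.008, 0.0]
wrist_force: [0.6, 0.0, -0.8]
width: 0.999
grip_force: 0.0
time: 22.3
tool_pos: [0.5575, -0.112, 0.2314]
tcp_rot: [3.141, 0.004, 0.005]
wrist_force: [1.1, -0.5, -1.4]
width: 0.999
grip_force: 0.0
time: 22.92
tool_pos: [0.5558, 0.0675, 0.2296]
tcp_rot: [3.141, 0.01, -0.001]
wrist_force: [-0.2, -0.5, -0.1]
width: 1.005
grip_force: 0.0
[[312, 140, 34, 72, 1364], [336, 178, 9, 9, 67], [370, 187, 11, 6, 62], [334, 197, 16, 20, 213], [365, 198, 19, 21, 219]]
0 [364.1 383.2 186.1 216. ]
1 [324.7 348.3 177.2 216.2]
[ 0.55651982 -0.02298574  0.00862412]
```

```bash
python3 -c "
from workcell import bot, viewer, readout
print(bot.finish_job())"
```

```text
the job is handed in; nothing more can be done
None
```

I rinsed both beakers, stood each mouth down in its own row of the rack, and handed the job in at about 23 s; the hand-in returned no verdict, and I checked the large beaker's placing only by measurement, having used up my picture views.

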